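# Load a gel cassette in the reader and hold its shutter open

## Robot

A 6-joint arm with a two-finger parallel gripper is mounted at the origin on the work surface. World frame = base frame: x ahead of the robot, y to its left, z up, the work surface at z = 0. Lengths are in m, angles in rad, forces in N, time in s.
With the tool pointing down it reaches from about 0.375 to 0.825 m from the base axis. Payload 5.5 kg.
Tool frame: the origin (TCP) lies at the very end of the fingers, on their centre line; the grasp point (between the pads) lies 19 mm behind it; z points along the fingers, y is the line along which they close (so a half turn about z gives the same grasp; the last joint's range is limited). The gripper opens to 85 mm and grips with 20 to 120 N. Pads are 22 mm wide; open, the fingers measure 114 mm over their backs; the gripper's body (76 mm by 85 mm) begins 54 mm behind the grasp point. The pads swing forward as they close: fully open they stand 13 mm farther back than shut.
Start: joints at [1.14, 0.314, -0.047, 1.21, 0, 1.571], TCP at [0.251, 0.545, 0.231] pointing down, gripper open.
Joint ranges: [-2.67, 2.67], [-0.69, 1.73], [-1.03, 1.25], [-2.08, 2.16], [-1.42, 1.45], [-3.14, 3.14]. Speed limits (rad/s): [2.39, 2.39, 3.01, 3.14, 3.14, 3.14].

## Interface

Orientations are given as a rotation vector (axis times angle).
In Python, from cell import * gives the robot as it stands. Calls block until the motion is done:
- goto(position, orientation): joint-space move of the TCP to a pose.
- line_to(position, attitude=None, rate=0.15, until_force=None): straight line of the TCP; attitude=None keeps the orientation; rate is the mean speed in m/s. With until_force (N) it stops when the force on the tool has changed by that much, and returns True; else False.
- move_j(angles): joint-space move.
- open_gripper() and clamp(strength=None): open the fingers fully, or close them until they stop; strength is the grip in N (None keeps the last).
- dwell(seconds).
- solve_ik(position, orientation): joint angles nearest the present ones, or None.
- get_state(): the state.
- snapshot(name): name is "scene" or "top" or "wrist"; returns a dict with "pixels" (400x640x3 uint8, red, green, blue), "depth" (400x640 float32, m along the optical axis (not along the pixel's ray), 0 where there is no reading), "fx", "fy", "cx", "cy" (pixels), "extrinsics" (4x4, takes a point from camera to world coordinates). Camera axes: x right, y up, looking along -z (the intrinsics and any distortion apply to the point x, -y, -z); pixel columns grow to the right and rows downward; lengths in m; the calibration is good to about 2 mm. A picture is of the moment at which its call begins.
A pose or a line that the arm cannot do raises IKError and nothing moves.
- job_done(): hands the job in; it is judged then, once.
The state is a dict: "t": time; "joints": joint angles; "qd": joint speeds; "joint_torque": joint torques, N m; "eef_pos": TCP position; "eef_rot": TCP orientation; "force": force on the tool from outside, world axes, zero at the start; "wrist_torque": the same for the moment, N m; "finger_gap": finger opening in m; "grasp_force": force on a finger pad.
Only numpy, scipy, OpenCV 4.12 (cv2) and the standard library are available. Lean on these libraries where they do the work, as an engineer would, in place of code of your own. Each camera call takes 0.05 s, during which the arm holds its last target. There are 200 camera calls.

## Task

Take the orange-framed gel cassette straight up out of its rack slot and lower it upright all the way into the slot on top of the grey reader before letting it go. Then pull the reader's black spring-return shutter handle out until its yellow pointer lines up with the red mark, and finish while still holding it there with the gripper, without letting go. Leave the red mark, the blue-framed cassettes and everything else where they stand.

Things in the scene. Friction and masses are not known exactly. Their poses are not given: they have to be found in the camera images.
- cassette: the orange-framed flat clear gel cassette, 90 (x) x 9 (y, thickness) x 100 mm (z, height), about 90 g, standing upright in one of three rack slots (any of them). Origin: centre of its underside, z up its height. It is the same turned half round; gripped by its top edge across its thickness (y).
- rack: white fixed rack, 112 (x) x 170 (y) x 48 mm high. Origin: centre of its underside. Three slots at y = -66, 0 and +66 mm, each 12 mm wide in y and 94 mm long in x, open upward; slot floors 8 mm above the origin, ribs end at 48 mm, so a cassette stands 60 mm proud.
- reader: grey fixed box, 150 (x) x 130 (y) x 80 mm high. Origin: centre of its underside. The cassette slot in the middle of its top is 93 mm long (x), 12 mm wide (y), 40 mm deep (floor 40 mm above the origin), with a 4 mm chamfered mouth. The shutter handle stands off its -y side; beside it a white scale tongue, 24 mm wide, up to 18 mm high, runs along -y, centred at x = +48 mm.
- shutter: black shutter handle: upright block 50 (x) x 18 (y) x 70 mm, from 15 to 85 mm above the origin, which is under its centre at the height of the reader's underside. Axes as the reader's. A 10 mm rod at height 26 mm joins it to the reader. At rest its centre is 60 mm outside the reader's side. Pull along -y, up to 85 mm; the spring pulls back with 3.6 N plus 120 N per metre and returns it if let go.
- pointer (a point): outer end of the thin yellow pointer on the +x side of the handle, at (48, 0, 30) mm in the handle's frame; it moves with the handle.
- red_mark (a point): red mark on the scale tongue: an upright red plate 6 mm thick, set 32 to 62 mm of pull from rest (axes as the reader's; the point is in its middle plane, 30 mm high). A stiff rider: leave it where it is set; handle and pointer pass it freely. The handle is at the mark when pointer and mark have the same y in the reader's frame.
- plain_a: blue-framed cassette of the same size, in another rack slot; leave alone. Origin: centre of its underside.
- plain_b: blue-framed cassette of the same size, in another rack slot; leave alone. Origin: centre of its underside.
- jar: white jar with orange label, 52 mm wide, 85 mm high; leave alone. Origin: centre of its underside.
- beaker: glass beaker, 68 mm wide, 90 mm high; leave alone. Origin: centre of its underside.
- tipbox: blue pipette tip box with clear lid, 85 x 120 x 65 mm; leave alone. Origin: centre of its underside.
- bottle: amber reagent bottle, 66 mm wide, 150 mm high; leave alone. Origin: centre of its underside.
- slidebox: closed white slide box, 50 x 85 x 25 mm; leave alone. Origin: centre of its underside.
Mind the look-alikes: they are no part of the job. What is shaped like the cassette but turquoise is not meant. What is shaped like the rack but green is not meant.

How it is judged:
On the way, in this order (a step that is already met when the one before it is completed fails the run):
1. the orange cassette is drawn up out of the rack and held clear of it (z of cassette in the frame of rack above 0.055 m and contact force between the fingers and cassette above 1 N), for 0.1 s.
2. the cassette stands fully down in the reader's slot, let go (x of cassette in the frame of reader between -0.006 and 0.006 m and y of cassette in the frame of reader between -0.005 and 0.005 m and z of cassette in the frame of reader below 0.046 m and angle between cassette's own z axis and vertical below 0.15 rad and angle between the x axis of cassette and the x axis of reader, either way round below 0.12 rad and contact force between the fingers and cassette below 0.1 N), for 0.2 s.
At the end, for the whole second after the job is handed in: Orange cassette untouched and at rest in the reader slot: within 6 mm along, 5 mm across, 6 mm of the floor, 0.15 rad of upright, 0.12 rad of its direction. Fingers still on the shutter handle (over 2 N), at rest, pointer within 5 mm of the red mark along the pull (all of step 2 and y of pointer in the frame of red_mark between -0.005 and 0.005 m and contact force between the fingers and shutter above 2 N and linear speed of shutter below 0.01 m/s and linear speed of cassette below 0.02 m/s); the arm keeps its last pose, push and grip.
It fails at once if a blue-framed cassette or another bystander is moved more than 25 mm or tipped over (distance of any of plain_a, plain_b, jar, beaker, tipbox, bottle, slidebox from where it was at the start of the episode above 0.025 m or angle between any of plain_a, plain_b, jar, beaker, tipbox, bottle, slidebox's own z axis and vertical above 0.4 rad).
It fails at once if the red mark is shifted along its scale by more than 5 mm (distance of red_mark from where it was at the start of the episode above 0.005 m).
It fails at once if the cassette is dropped: it falls faster than 0.5 m/s out of the fingers (contact force between the fingers and cassette below 0.1 N and linear speed of cassette above 0.5 m/s).
It also fails if it takes over 58 s, if anything falls off the work surface, if the arm or the gripper's body presses on something with over 40 N, if the wrist force passes 120 N, or if a joint passes its speed limit or range.

## Working session

There is one attempt and no reset: what is moved stays moved. The work goes in short steps, each a Python script; the robot and the scene stay as the last script left them, time stands still between calls to the robot, and variables do not carry over. Pictures are saved under pics/ and viewed, at most 10 in all, crops included, and the job is handed in when it is done.

```bash
mkdir -p pics; cat > h.py <<'E'
from cell import *
import numpy as np, cv2
def snap(name,fn):
    s=snapshot(name); np.savez(fn+'.npz',**s); cv2.imwrite('pics/'+fn+'.png',cv2.cvtColor(s['pixels'],cv2.COLOR_RGB2BGR)); return s
def cloud(s):
    d=s['depth']; v,u=np.mgrid[0:d.shape[0],0:d.shape[1]]
    p=np.stack([(u-s['cx'])/s['fx']*d,-(v-s['cy'])/s['fy']*d,-d],-1)
    E=s['extrinsics']; return p@E[:3,:3].T+E[:3,3]
E
python3 - <<'E'
from h import *
for n in ('scene','top'):
    s=snap(n,n+'0'); print([k for k in s], s['fx'],s['extrinsics'].round(3).tolist())
E
```

```text
['pixels', 'depth', 'fx', 'fy', 'cx', 'cy', 'extrinsics'] 462.91885902353135 [[-0.563, -0.589, 0.579, 1.338], [0.826, -0.384, 0.413, 0.616], [-0.021, 0.711, 0.703, 0.949], [0.0, 0.0, 0.0, 1.0]]
['pixels', 'depth', 'fx', 'fy', 'cx', 'cy', 'extrinsics'] 493.4867584980357 [[-0.006, 0.991, -0.136, 0.399], [-1.0, -0.007, -0.001, 0.106], [-0.001, 0.136, 0.991, 1.315], [0.0, 0.0, 0.0, 1.0]]
```

View pics/scene0.png

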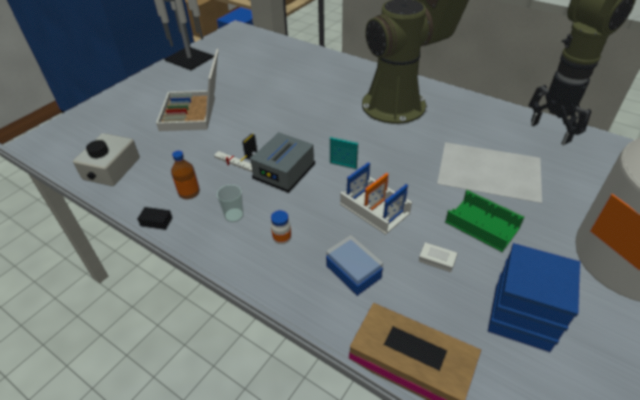

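View pics/top0.png

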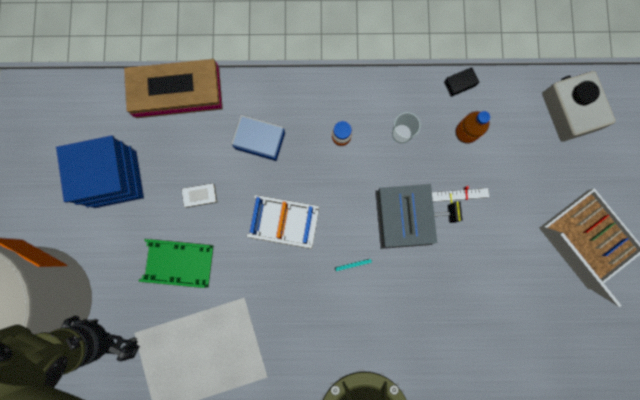

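The top view shows the orange cassette in the middle rack slot (283,220), the reader at (407,215) with its slot, the handle at (455,211) and the red mark at (466,193). The turquoise look-alike is at (353,265) and the green rack at (178,263).

```bash
cat >> h.py <<'E'
def rect(P):
    (c,(w,h),a)=cv2.minAreaRect((P[:,:2]*1000).astype(np.float32)); return np.round(c,1),round(w,1),round(h,1),round(a,2)
E
python3 - <<'E'
from h import *
s=dict(np.load('top0.npz')); P=cloud(s); hsv=cv2.cvtColor(s['pixels'],cv2.COLOR_RGB2HSV)
H,S,V=[hsv[...,i].astype(int) for i in range(3)]
v,u=np.mgrid[0:400,0:640]; z=P[...,2]
def box(a,b,c,d): return (u>a)&(u<b)&(v>c)&(v<d)
def show(n,m): print(n,m.sum(),rect(P[m]),'z',np.percentile(z[m],[5,50,95]).round(4))
show('reader',box(365,445,170,260)&(z>.072)&(z<.09)&(u<440))
show('slot',box(390,425,185,245)&(z<.07)&(z>.02))
show('orange',box(240,325,190,255)&(H<20)&(S>130)&(z>.08))
show('blueL',box(240,270,190,255)&(z>.085))
show('blueR',box(295,325,190,255)&(z>.085))
show('rack',box(235,330,185,260)&(z>.035)&(z<.06))
show('handle',box(445,470,195,225)&(z>.07))
show('red',box(440,495,180,205)&((H<8)|(H>172))&(S>120))
show('yel',box(440,470,185,225)&(H>20)&(H<35)&(S>120))
show('tongue',box(440,495,180,205)&(S<40)&(V>170))
print(np.round(s['extrinsics'][:3,3],3), get_state()['eef_rot'])
E
```

```text
reader 2926 (array([497.3, -91. ]), 177.6, 177.7, 4.19) z [0.0757 0.0796 0.0837]
slot 163 (array([ 497.3, -122.3]), 126.6, 26.0, 16.19) z [0.0367 0.0424 0.0675]
orange 128 (array([456.4, 175.7]), 170.1, 59.2, 31.16) z [0.0885 0.1065 0.1112]
blueL 181 (array([453. , 210.3]), 222.1, 75.0, 43.86) z [0.0897 0.1064 0.1118]
blueR 151 (array([463. , 135.4]), 136.1, 36.1, 9.53) z [0.0988 0.1077 0.1124]
rack 568 (array([501.5, 203.9]), 169.4, 110.1, 79.62) z [0.0395 0.0472 0.0531]
handle 173 (array([474. , -68.3]), 50.5, 376.7, 15.63) z [0.0727 0.0843 0.088 ]
red 23 (array([ 575.8, -278.9]), 13.8, 28.9, 75.84) z [0.0168 0.0206 0.036 ]
yel 62 (array([454.3, -79.5]), 65.4, 382.3, 26.3) z [0.0327 0.0849 0.0878]
tongue 356 (array([ 510. , -112.2]), 54.5, 487.3, 20.56) z [0.0138 0.018  0.0228]
[0.399 0.106 1.315] [-6.71400909e-01 -3.06871431e+00  2.30360149e-03]
```

```bash
cat >> h.py <<'E'
from scipy.spatial.transform import Rotation as Rn
def down(yaw,flip=False): # tool y along world y rotated by yaw
    return (Rn.from_euler('z',yaw+(np.pi if flip else 0))*Rn.from_rotvec([np.pi,0,0])).as_rotvec()
E
python3 - <<'E'
from h import *
s=dict(np.load('top0.npz')); P=cloud(s)
for n,(u,v) in dict(orange=(283,220),reader=(390,215),handle=(455,211),red=(466,193)).items():
    print(n,np.median(P[v-1:v+2,u-1:u+2].reshape(-1,3),0).round(4))
for f in (0,1):
    print(f,solve_ik([.45,.17,.33],down(0,f)))
q=[solve_ik([.45,.17,.33],down(0,f)) for f in (0,1)]
f=int(q[0] is None or (q[1] is not None and abs(q[1][5])<abs(q[0][5])))
goto([.45,.17,.33],down(0,f)); w=snap('wrist','w_rack')
goto([.45,-.13,.33],down(0,f)); w2=snap('wrist','w_reader')
print(f,get_state()['t'],w['extrinsics'].round(3).tolist(),w['fx'])
cv2.imwrite('pics/w12.png',cv2.resize(np.vstack([cv2.imread('pics/w_rack.png'),cv2.imread('pics/w_reader.png')]),(480,600)))
E
```

```text
orange [0.5024 0.2012 0.0466]
reader [ 0.5111 -0.0692  0.0808]
handle [ 0.52   -0.2311  0.0846]
red [ 0.5739 -0.2807  0.0206]
0 [ 0.36120376  0.06514102 -0.12798158  1.37767372  0.         -2.7803889 ]
1 [ 0.36120376  0.06514102 -0.12798158  1.37767372  0.          0.36120376]
1 2.95 [[0.0, -0.958, -0.287, 0.377], [1.0, 0.0, -0.0, 0.17], [0.0, -0.287, 0.958, 0.472], [0.0, 0.0, 0.0, 1.0]] 336.6108908460119
```

View pics/w12.png

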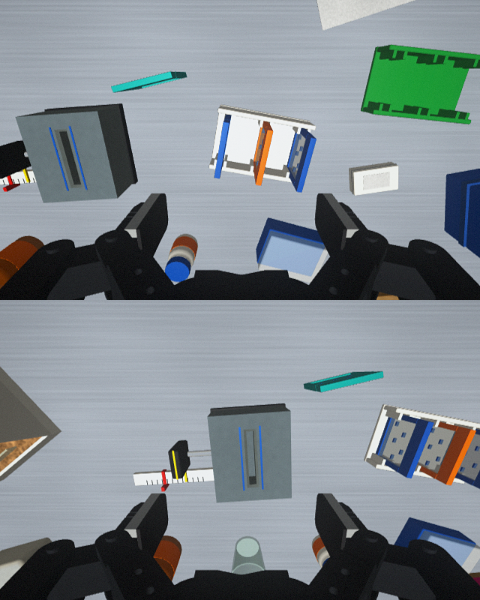

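The wrist views show the orange cassette at about (348,203) full-scale, and the reader slot between two blue lines. The handle, pointer and red mark are left of the reader. I'll fit these by colour.

```bash
cat >> h.py <<'E'
def prep(s):
    hsv=cv2.cvtColor(s['pixels'],cv2.COLOR_RGB2HSV); return [hsv[...,i].astype(int) for i in range(3)]
def onplane(s,m,z):
    v,u=np.nonzero(m); d=np.stack([(u-s['cx'])/s['fx'],-(v-s['cy'])/s['fy'],-np.ones(len(u))],-1)
    E=s['extrinsics']; d=d@E[:3,:3].T; return E[:3,3]+d*((z-E[2,3])/d[:,2])[:,None]
def big(m):
    n,l,st,_=cv2.connectedComponentsWithStats(m.astype(np.uint8)); return l==1+np.argmax(st[1:,4])
E
python3 - <<'E'
from h import *
s=dict(np.load('w_rack.npz')); P=cloud(s); H,S,V=prep(s)
v,u=np.mgrid[0:400,0:640]
m=(H<20)&(S>130)&(u>320)&(u<375)&(v>150)&(v<255)
print('orange z',np.percentile(P[m][:,2],[5,50,90,97]).round(4))
t=big(m&(P[...,2]>.100)); print('orange top',t.sum(),rect(onplane(s,t,.108)),rect(P[t]),np.median(P[t],0))
t=big((P[...,2]>.04)&(P[...,2]<.055)&(u>270)&(u<430)&(v>130)&(v<270)); print('rack',rect(onplane(s,t,.048)))
s=dict(np.load('w_reader.npz')); P=cloud(s); H,S,V=prep(s)
b=(H>100)&(H<130)&(S>110)&(u>300)&(u<370)&(v>150)&(v<270)&(V>60)
n,l,st,_=cv2.connectedComponentsWithStats(b.astype(np.uint8))
for i in range(1,n):
    if st[i,4]>40: print('blue',st[i],rect(onplane(s,l==i,.08)))
t=big((abs(P[...,2]-.08)<.006)&(u>265)&(u<400)&(v>120)&(v<280)); print('readertop',rect(onplane(s,t,.08)))
t=((H<8)|(H>172))&(S>120)&(u>170)&(u<290)&(v>215)&(v<265)
print('red',t.sum(),np.median(P[t],0).round(4),np.percentile(P[t],[5,95],0).round(4).tolist())
t=(H>20)&(H<35)&(S>120)&(u>170)&(u<290)&(v>180)&(v<265)
n,l,st,_=cv2.connectedComponentsWithStats(t.astype(np.uint8))
for i in range(1,n):
    if st[i,4]>8: print('yel',st[i],np.median(P[l==i],0).round(4),np.percentile(P[l==i],[5,95],0).round(4).tolist())
t=(abs(P[...,2]-.085)<.006)&(u>215)&(u<258)&(v>180)&(v<245); print('handle',t.sum(),rect(onplane(s,t,.085)),rect(P[t]))
a=cv2.imread('pics/w_reader.png')[160:280,160:420]; cv2.imwrite('pics/c1.png',cv2.resize(a,None,fx=3,fy=3,interpolation=2))
E
```

```text
orange z [0.0156 0.1067 0.1084 0.1091]
orange top 639 (array([498.5, 204.2]), 10.0, 90.1, 79.51) (array([457.9, 199. ]), 167.9, 34.6, 7.92) [0.49653541 0.20466663 0.10758853]
rack (array([499. , 204.7]), 169.0, 110.4, 79.62)
blue [318 169   9  85 244] (array([ 511.1, -128.8]), 109.3, 3.5, 3.89)
blue [345 168   7  85 244] (array([509.8, -96.8]), 109.2, 3.5, 3.94)
readertop (array([ 510.4, -113. ]), 150.9, 129.9, 3.9)
red 145 [ 0.5773 -0.2783  0.02  ] [[0.5565, -0.2818, 0.0109], [0.5881, -0.2753, 0.0352]]
yel [229 200   9  40 128] [ 0.5177 -0.2374  0.0853] [[0.4954, -0.2401, 0.0835], [0.5414, -0.2351, 0.0866]]
yel [246 229   4  14  37] [ 0.5622 -0.2337  0.0317] [[0.5505, -0.2359, 0.0291], [0.5702, -0.2313, 0.0388]]
handle 587 (array([ 518.2, -236.3]), 51.7, 18.7, 3.96) (array([ 519.1, -237.5]), 50.2, 18.7, 4.48)
```

View pics/c1.png

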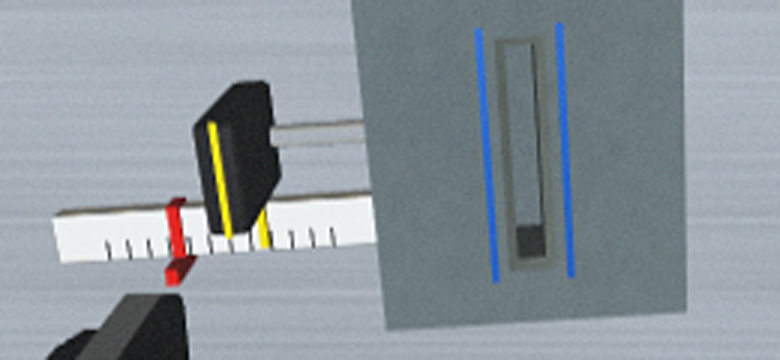

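```bash
cat >> h.py <<'E'
RY=0.068; RC=np.array([.5104,-.113]); KY=np.radians(-10.4); CC=np.array([.4985,.2042])
E
python3 - <<'E'
from h import *
o=down(KY,True)
goto([*CC,.20],o); print(line_to([*CC,.082],rate=.08,until_force=8))
clamp(40); st=get_state(); print(st['t'],st['finger_gap'],st['grasp_force'],st['eef_pos'],st['force'])
line_to([*CC,.23],rate=.08); dwell(.2)
st=get_state(); print(st['t'],st['finger_gap'],st['grasp_force'],st['force'])
line_to([*RC,.23],down(RY,True),rate=.15); dwell(.3); st=get_state(); print(st['t'],st['eef_pos'],st['finger_gap'])
w=snap('wrist','w_over'); snap('scene','s_over')
a=cv2.imread('pics/w_over.png'); b=cv2.imread('pics/s_over.png')[60:260,160:480]
cv2.imwrite('pics/c2.png',np.vstack([cv2.resize(a,(480,300)),cv2.resize(b,(480,300))]))
E
```

```text
False
6.6167 0.008328214586413711 41.975122690200806 [0.49864294 0.20429872 0.08208624] [0.273838   0.46886147 0.6277676 ]
8.8167 0.00836059788492001 41.86736762523651 [ 0.11144607  0.11764999 -0.18277201]
11.3833 [ 0.5104267  -0.11278861  0.23000754] 0.008493031716632179
```

View pics/c2.png

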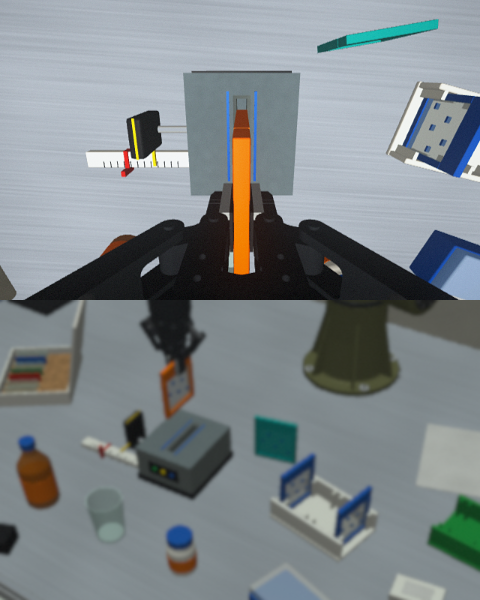

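The cassette is held upright over the reader slot, in line with the blue marks (wrist view, about x=240 in the composite). I'll check the hold numerically and insert it with a force guard.

```bash
python3 - <<'E'
from h import *
s=dict(np.load('w_over.npz')); P=cloud(s); H,S,V=prep(s)
t=big((H<22)&(S>130)&(P[...,2]>.245)&(P[...,2]<.27)); print(t.sum(),np.median(P[t],0).round(4),rect(onplane(s,t,.256)))
b=(H>100)&(H<130)&(S>110)&(V>60); 
print('force stop',line_to([*RC,.150],rate=.08,until_force=6), get_state()['eef_pos'])
hit=line_to([*RC,.1145],rate=.04,until_force=8); st=get_state(); print(hit,st['t'],st['eef_pos'],st['force'],st['grasp_force'])
E
```

```text
4280 [ 0.4995 -0.1137  0.2556] (array([ 504.8, -113.5]), 81.8, 8.9, 3.91)
force stop False [ 0.51087328 -0.11309621  0.15056158]
False 13.6667 [ 0.5105717  -0.11306446  0.1145793 ] [-0.15706689  0.12978417 -0.62397573] 41.80411756038666
```

```bash
cat >> h.py <<'E'
HC=np.array([.5182,-.2363]); NY=np.array([np.sin(RY),-np.cos(RY)])
def best(p,yaw):
    c=[(abs(q[5]),f) for f in (0,1) if (q:=solve_ik(p,down(yaw,f))) is not None]; return down(yaw,min(c)[1])
E
python3 - <<'E'
from h import *
open_gripper(); dwell(.3); line_to([*RC,.24],rate=.12)
s=snap('wrist','w_ins'); P=cloud(s); H,S,V=prep(s)
t=big((H<22)&(S>130)&(P[...,2]>.12)&(P[...,2]<.16)); print(t.sum(),np.median(P[t],0).round(4),rect(onplane(s,t,.14)))
p=[*HC,.24]; o=best(p,RY+np.pi/2); goto(p,o)
print(line_to([*HC,.050],rate=.1,until_force=6)); print(get_state()['eef_pos'],get_state()['t'])
snap('scene','s_h'); a=cv2.imread('pics/s_h.png')[90:230,190:390]; cv2.imwrite('pics/c3.png',cv2.resize(a,(700,490),interpolation=2))
E
```

```text
1382 [ 0.5048 -0.1137  0.1397] (array([ 510. , -113.5]), 90.6, 8.8, 4.1)
False
[ 0.51860844 -0.2364914   0.05052793] 19.225
```

View pics/c3.png

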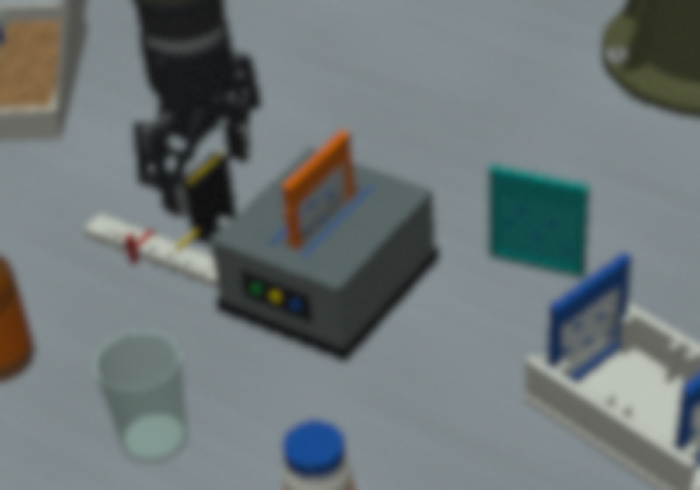

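The cassette is fully seated: its top is at 0.140, centred and upright. The fingers straddle the handle. Next I grip it and pull 45 mm.

```bash
python3 - <<'E'
from h import *
clamp(80); st=get_state(); print(st['finger_gap'],st['grasp_force'])
line_to([*(HC+.045*NY),.050],rate=.04); dwell(.4)
st=get_state(); print(st['t'],st['eef_pos'],st['force'],st['grasp_force'],st['finger_gap'])
s=snap('wrist','w_p'); t=snap('top','t_p'); c=snap('scene','s_p')
R=np.array([[np.cos(RY),np.sin(RY)],[-np.sin(RY),np.cos(RY)]])
for n,x in (('w',s),('t',t),('s',c)):
    P=cloud(x); H,S,V=prep(x); L=(P[...,:2]-RC)@R.T
    reg=(L[...,0]>.02)&(L[...,0]<.085)&(L[...,1]>-.21)&(L[...,1]<-.09)&(P[...,2]<.05)&(P[...,2]>.008)
    for k,m in (('red',((H<8)|(H>172))&(S>120)),('yel',(H>20)&(H<35)&(S>110))):
        m=m&reg
        if m.sum()>3: print(n,k,m.sum(),np.percentile(L[m],[5,50,95],0).round(4).tolist(),np.percentile(P[m][:,2],[50,95]).round(3))
a=cv2.imread('pics/w_p.png'); b=cv2.resize(cv2.imread('pics/t_p.png')[170:245,400:500],(400,300),interpolation=2); d=cv2.resize(cv2.imread('pics/s_p.png')[120:195,190:290],(400,300),interpolation=2)
cv2.imwrite('pics/c4.png',np.hstack([cv2.resize(a,(400,600)) if 0 else np.vstack([cv2.resize(a,(400,250)),np.zeros((50,400,3),np.uint8),d]),np.vstack([b,b*0])]))
E
```

```text
0.04918926497089087 82.73222923278809
21.375 [ 0.52168932 -0.27897232  0.05054775] [0.32377518 9.1637755  8.24263499] 83.58503937721252 0.049307737113120156
w red 781 [[0.0351, -0.1719], [0.0607, -0.1676], [0.0674, -0.1669]] [0.022 0.035]
w yel 399 [[0.0281, -0.1689], [0.0417, -0.1664], [0.0521, -0.1654]] [0.031 0.032]
t red 14 [[0.0593, -0.1744], [0.0636, -0.1698], [0.0678, -0.1682]] [0.03  0.036]
t yel 9 [[0.0404, -0.1696], [0.045, -0.1672], [0.0522, -0.1656]] [0.032 0.036]
s red 5 [[0.0654, -0.1666], [0.0673, -0.1649], [0.0698, -0.1639]] [0.028 0.033]
s yel 8 [[0.0242, -0.167], [0.0271, -0.166], [0.0448, -0.1623]] [0.034 0.037]
```

View pics/c4.png

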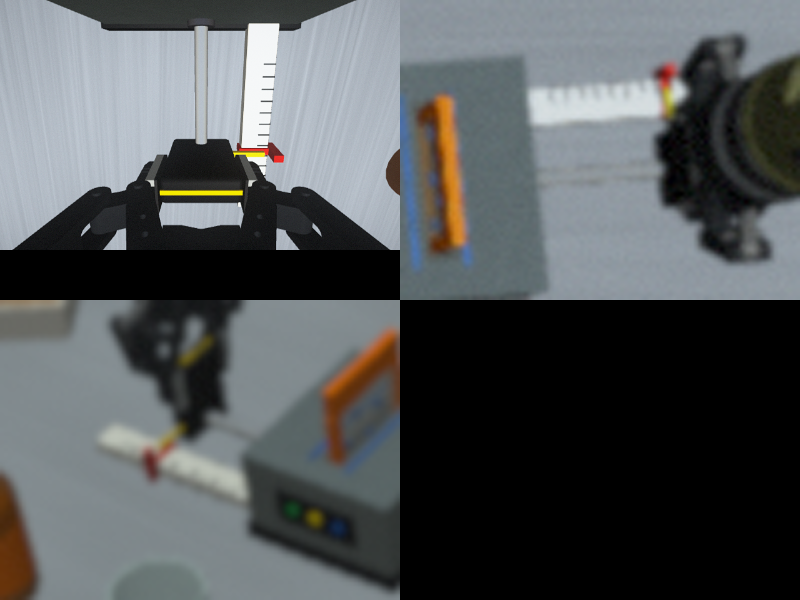

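All three views show the pointer just short of the red plate's middle plane, by about 2.3 mm. I'll pull that much further and recheck.

```bash
python3 - <<'E'
from h import *
line_to([*(HC+.0473*NY),.050],rate=.01); dwell(.5)
st=get_state(); print(st['t'],st['eef_pos'],st['force'],st['grasp_force'],abs(np.array(st['qd'])).max())
s=snap('wrist','w_q'); t=snap('top','t_q')
R=np.array([[np.cos(RY),np.sin(RY)],[-np.sin(RY),np.cos(RY)]])
for n,x in (('w',s),('t',t)):
    P=cloud(x); H,S,V=prep(x); L=(P[...,:2]-RC)@R.T
    reg=(L[...,0]>.02)&(L[...,0]<.085)&(L[...,1]>-.21)&(L[...,1]<-.09)&(P[...,2]<.05)&(P[...,2]>.008)
    for k,m in (('red',((H<8)|(H>172))&(S>120)),('yel',(H>20)&(H<35)&(S>110))):
        m=m&reg
        print(n,k,m.sum(),np.percentile(L[m],[2,50,98],0).round(4).tolist() if m.any() else '')
P=cloud(t);H,S,V=prep(t); m=(H<20)&(S>130)&(P[...,2]>.12)&(P[...,2]<.15)
L=(P[m][:,:2]-RC)@R.T; L=L[(abs(L)<.06).all(1)]; print('cassette',len(L),np.median(L,0),np.percentile(P[m][:,2],95))
E
```

```text
22.4083 [ 0.52183698 -0.28119266  0.05054447] [1.46985792 8.52690102 9.68100829] 83.58570098876953 0.001185380371732154
w red 949 [[0.0342, -0.1726], [0.06, -0.1681], [0.0677, -0.1668]]
w yel 394 [[0.0274, -0.1713], [0.0415, -0.1686], [0.0526, -0.1675]]
t red 15 [[0.0399, -0.1727], [0.0629, -0.1696], [0.0683, -0.1675]]
t yel 7 [[0.0425, -0.1723], [0.0451, -0.1706], [0.0532, -0.1688]]
cassette 174 [0.0022349 0.0005706] 0.14604755674286105
```

```bash
python3 -c "
from cell import *
print(job_done())"
```

```text
the job is handed in; nothing more can be done
None
```

The orange cassette is fully down in the reader slot and released, and the job was handed in with the gripper still holding the shutter handle and its pointer within about 1 mm of the red mark by camera measurement; no verdict was returned.

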